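# Close a photodetector dark box for a dark-current reading

## Task

Get the photodetector ready for its dark-current reading: with the fingertips, gently push the upright green contact frame all the way down until it lies flat over the chip carrier, and only then gently push the open cover of the dark box over and down until it is fully shut. Do not pinch or lift anything, leave the carrier seated in its nest and the other things where they are.

Things in the scene. Friction and masses are not known exactly. Their poses are not given: they have to be found in the camera images.
- dark_box: Open-topped aluminium box, black inside, bolted to the breadboard (top at world z = 0.012): 240 mm along its x, 200 along its y, walls 4 mm, rim 75 mm up. Origin: centre of its underside. x points to the far wall, y to the wall with the cover's hinge; yaw within 0.3 rad. Four 22 mm lugs stick out at the foot of the near and far walls, three 18 mm coax sockets, 45 mm up, from the far wall.
- nest (a point): Centre of the sample stage's top under the carrier, at (5, -25, 42) mm in the dark box's frame. The stage is a dark block 105 mm (box x) by 84 mm (box y) on the box's floor; 3 mm high ledges round the carrier make the nest.
- frame (a joint): Angle of the contact frame: 0 = flat down over the carrier, 1.57 = upright, 1.85 = leaning back on its rear stop. It grows as the frame's tip swings up and then to the box's +x. Stiff friction hinge (0.06 N m): the frame stays where it is left; a push of about 1 N near the tab turns it. At 0 it meets two spring pins; pressed harder they give about 3 mm (5 N per mm), then a hard stop.
- frame_hinge (a point): Middle of the contact frame's hinge axis, at (45, -25, 52) mm in the dark box's frame; the axis runs along the box's y. The frame is a green board, 70 mm wide along the axis, 6 mm thick, its mid-plane through the axis, 4 to 74 mm from it, then an orange finger tab. A 16 mm window lies 32 to 48 mm from the axis; a white connector, 4 mm high, 9 to 19 mm, on the upper (upright: +x) face.
- frame_tab (a point): Middle of the end of the orange finger tab (36 mm wide, 6 mm thick, from 74 to 90 mm from the hinge axis), in the frame's mid-plane. Flat down, it points to the box's -x with its upper face 55 mm above the box's origin; upright, its tip is 142 mm above the origin, 67 mm over the rim.
- cover (a joint): Angle of the cover: 0 = shut, on the soft gasket of the rim (which gives about 3 mm, 5 N per mm, then a hard stop), 1.57 = standing straight up, up to 1.95 = leaning outwards past upright. Stiff friction hinge (0.62 N m): the cover (0.42 kg, more or less) stays wherever it is left; some 4 to 6 N near its free edge swings it.
- cover_hinge (a point): Middle of the cover's hinge axis, at (0, 104, 78) mm in the dark box's frame; the axis runs along the box's x. The cover is an aluminium plate 252 mm long (box x) and 4 mm thick, 4 to 212 mm from the axis; shut, it points to the box's -y, its outer face 4 mm above the axis; open, its outer face looks to the box's +y. A contact frame left standing blocks it.
- cover_edge (a point): Middle of the cover's free edge, at its outer face, 212 mm from the hinge axis. A rim 10 mm deep hangs inwards round the free edges, and a flat lip, 80 mm long, goes on to 223 mm at the middle of this edge.
- carrier: White ceramic chip carrier with the photodetector, loose, 40 x 40 x 5 mm, 20 g, seated in the nest under the contact frame with 1 mm of play each way. Origin: centre of its underside. To be left seated.
- dust_cap: Red plastic dust cap, 28 mm across, 12 mm high, loose on the floor inside the dark box near its near left corner. Origin: centre of its underside. Bystander.
- tweezers: Steel tweezers with a black heel, 130 mm long (along its x), 9 mm high, lying beside the dark box along its -y wall. Origin: under their middle. Bystander.
- solvent: White plastic bottle with a red cap, 50 mm across, 130 mm high. Origin: centre of its underside. Bystander.
- chip_box: Flat black chip box with a pale grey lid, 70 x 70 x 20 mm. Origin: centre of its underside. Bystander.
- lens_post: Lens in a black ring on a post with a 50 x 60 mm base, 155 mm high. Origin: centre of its underside. Bystander.
- driver: Screwdriver with a yellow handle, 170 mm long, lying on the breadboard. Origin: under its middle. Bystander.
Things that resemble listed ones, but are neither listed nor needed, are in the scene too. Several things have the shape of the carrier; the one meant has the colours described above.

How it is judged (in metres and radians):
On the way, in this order (a step that is already met when the one before it is completed fails the run):
1. the contact frame is folded flat down while the cover still stands open (value of joint frame below 0.07 rad and value of joint cover above 1.2 rad), for 0.2 s.
2. the cover is swung shut over the folded frame (value of joint cover below 0.035 rad and value of joint frame below 0.07 rad), for 0.2 s.
At the end, for the whole second after the job is handed in: The contact frame lies flat (within 0.07 rad), the cover is shut over it (within 0.035 rad), and the carrier is at rest, within 4 mm of where it sat (all of step 2 and distance of carrier from where it was at the start of the episode below 0.004 m and linear speed of carrier below 0.02 m/s); the robot touches nothing.
It fails at once if the carrier is lifted or pushed out of its nest (more than 4 mm) (distance of carrier from where it was at the start of the episode above 0.004 m).
It fails at once if the box, its contact frame or its cover is pinched or pressed with more than 40 N (contact force between the fingers and dark_box above 40 N).
It fails at once if a bystander is moved more than 15 mm (distance of any of dust_cap, tweezers, solvent, chip_box, lens_post, driver from where it was at the start of the episode above 0.015 m).
It also fails if it takes over 58 s, if anything falls off the work surface, if the arm or the gripper's body presses on something with over 40 N, if the wrist force passes 120 N, or if a joint passes its speed limit or range.

## Robot

A 6-joint arm with a two-finger parallel gripper is mounted at the origin on the work surface. World frame = base frame: x ahead of the robot, y to its left, z up, the work surface at z = 0. Lengths are in mm, angles in rad, forces in N, time in s.
With the tool pointing down it reaches from about 350 to 775 mm from the base axis. Payload 7.3 kg.
Tool frame: the origin (TCP) lies between the finger pads; the fingertips stand bot.tip_extent ahead of it and the grasp point (between the pads) lies 6 mm ahead of it (bot.tip_extent is the distance from the TCP to the fingertips, in mm); x points along the fingers, y is the direction in which the jaws open and shut, and the axes are right-handed (so a half turn about x gives the same grasp; the last joint's range is limited). The gripper opens to 92 mm and grips with 3 to 60 N. Pads are 19 mm wide; open, the fingers measure 130 mm over their backs; the gripper's body (75 mm by 190 mm) begins 47 mm behind the grasp point.
Start: joints at [0.959, 0.342, 1.524, -0, 1.275, -0.146], TCP at [235.785, 469.092, 251.741] pointing down, gripper open.
Joint ranges: [-2.53, 2.53], [-0.77, 2.02], [0.04, 2.7], [-1, 4.14], [0.28, 2.66], [-3.11, 3.11]. Speed limits (rad/s): [2.57, 2.57, 3.14, 3.14, 3.14, 3.14].

## Interface

Orientations are given as [roll, pitch, yaw] about the fixed x, y, z axes, in that order (R = Rz(yaw) Ry(pitch) Rx(roll)).
In Python, from plant import bot, capture, workorder gives the robot as it stands. The module is installed in compiled form; this text tells all that it offers.
- The arm moves only by the shell command python3 -m crank 'ROWS'. ROWS is JSON, a list of rows, each an object with "linear": the shift along the tool's x, y, z in cm, a list of three; "delta_rot": the turn, a rotation vector about the tool's x, y, z in degrees, a list of three; "fingers": the opening, from 0 (shut) to 1 (fully open). In form: [{"linear": [x, y, z], "delta_rot": [wx, wy, wz], "fingers": fingers}, ...]. A call has exactly 5 rows; each row shifts and turns the commanded pose from where the row before left it, along the tool's axes as they then stand; what a row does not reach is not made up. A row lasts 1/10 s, in which the tool goes at most 50 mm and 8.59 degrees, less where a joint would pass 70% of its speed; a pose out of reach is approached as far as the arm can. A call with a gripper value outside its range is refused whole. The fingers move at their own pace and stop on an object; the grip force is fixed at half the most. Time passes only in rows, so rows that do not move let the fingers close, or fill a call up. It gives the time, the measured TCP pose, the force and the opening at its end, in the units of the state.
- bot.get_obs(): the state, without advancing time (a new reading comes with each control period).
- capture(name): name is "scene" or "top" or "wrist"; returns a dict with "image" (400x640x3 uint8, blue, green, red), "mtx" (3x3 intrinsics, pixels), "pose" (4x4, takes a point from camera to world coordinates). Camera axes: x right, y down, z forward; pixel columns grow to the right and rows downward; lengths in mm; the calibration is good to about 2 mm. The wrist camera is an equidistant fisheye: a pixel r from the principal point sees the ray r / f radians off the axis. A picture is of the moment at which its call begins. There is no depth.
- workorder.close_job(): hands the job in, once; it reports no verdict.
The state is a dict: "time": time; "joint_positions": joint angles; "dq": joint speeds; "tau": joint torques, N m; "tool_pos": TCP position; "tcp_rot": TCP orientation; "contact_force": force on the tool from outside, world axes, zero at the start; "moment": the same for the moment, N m; "grip_width": finger opening in mm.
Only numpy, scipy, OpenCV 4.12 (cv2) and the standard library are available. Lean on these libraries where they do the work, as an engineer would, in place of code of your own. Each camera call takes 0.05 s, during which the arm holds its last target. There are 200 camera calls.

## Working session

There is one attempt and no reset: what is moved stays moved. The work goes in short steps, Python scripts to look and compute and a shell command to move; the robot and the scene stay as the last step left them, time stands still between calls to the robot, and variables do not carry over. Pictures are saved under pics/ and viewed, on a budget of 10 in all, crops included, one or two more only if the job needs it, and the job is handed in when it is done.

```bash
mkdir -p pics
python3 - <<'E'
from plant import bot,capture
import cv2,numpy as np
o=bot.get_obs();print({k:np.round(v,3).tolist() for k,v in o.items()},bot.tip_extent)
for n in ["scene","top"]:
    c=capture(n);cv2.imwrite(f"pics/{n}0.png",c["image"]);np.savez(f"{n}0.npz",**c)
    print(n,np.round(c["mtx"],1).tolist(),np.round(c["pose"],3).tolist())
E
```

```text
{'time': 0.0, 'joint_positions': [0.959, 0.343, 1.525, -0.0, 1.275, -0.146], 'dq': [-0.001, 0.001, 0.001, 0.001, -0.002, 0.001], 'tau': [0.0, -43.124, -24.422, 0.072, 0.056, -0.0], 'tool_pos': [235.56, 468.764, 251.017], 'tcp_rot': [-1.686, 1.569, -2.152], 'contact_force': [0.662, 0.675, -0.495], 'moment': [0.012, 0.014, 0.052], 'grip_width': 91.786} 25.0
scene [[460.0, 0.0, 316.3], [0.0, 460.0, 208.2], [0.0, 0.0, 1.0]] [[0.692, 0.4, -0.601, 1172.422], [0.721, -0.41, 0.559, -699.522], [-0.023, -0.82, -0.572, 833.916], [0.0, 0.0, 0.0, 1.0]]
top [[495.7, 0.0, 328.3], [0.0, 495.7, 193.0], [0.0, 0.0, 1.0]] [[0.021, -0.996, 0.081, 335.797], [-1.0, -0.021, -0.011, 6.545], [0.012, -0.081, -0.997, 1367.173], [0.0, 0.0, 0.0, 1.0]]
```

View pics/scene0.png

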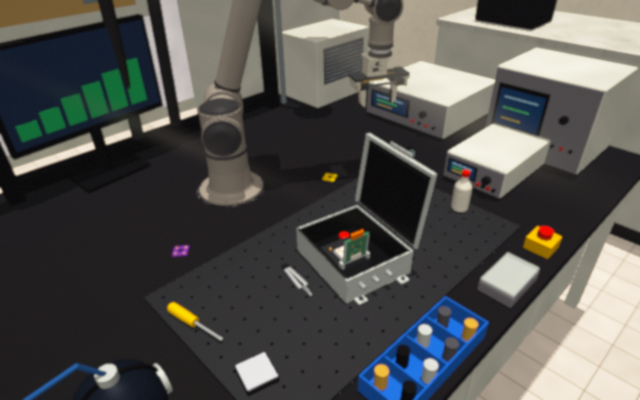

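View pics/top0.png

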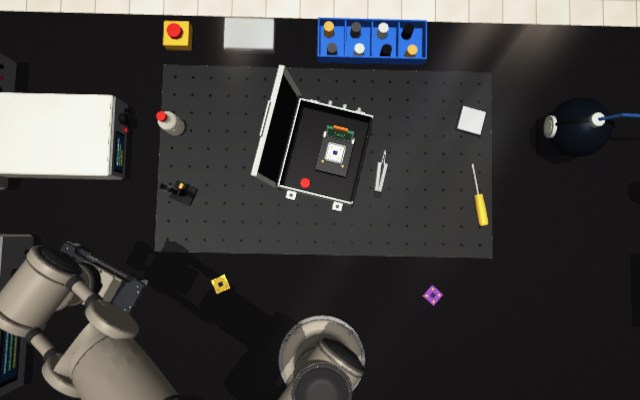

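The top view shows the box at about (325,150), with the cover standing open on its left (world +y) and the frame's orange tab at (341,127). Three things have the carrier's shape: white in the nest (335,153), yellow (221,284) and purple (432,295). The white one fits the description. I'll confirm that in one enlarged crop.

Run:
```python
import cv2,numpy as np
a=cv2.imread("pics/top0.png")[60:220,245:385];b=cv2.imread("pics/scene0.png")[130:310,290:450]
A=cv2.resize(a,(525,600),interpolation=cv2.INTER_CUBIC);B=cv2.resize(b,(275,309),interpolation=cv2.INTER_CUBIC)
im=np.zeros((600,800,3),np.uint8);im[:,:525]=A;im[:309,525:]=B
cv2.imwrite("pics/crop1.png",im)
```

```text
(no output)
```

View pics/crop1.png

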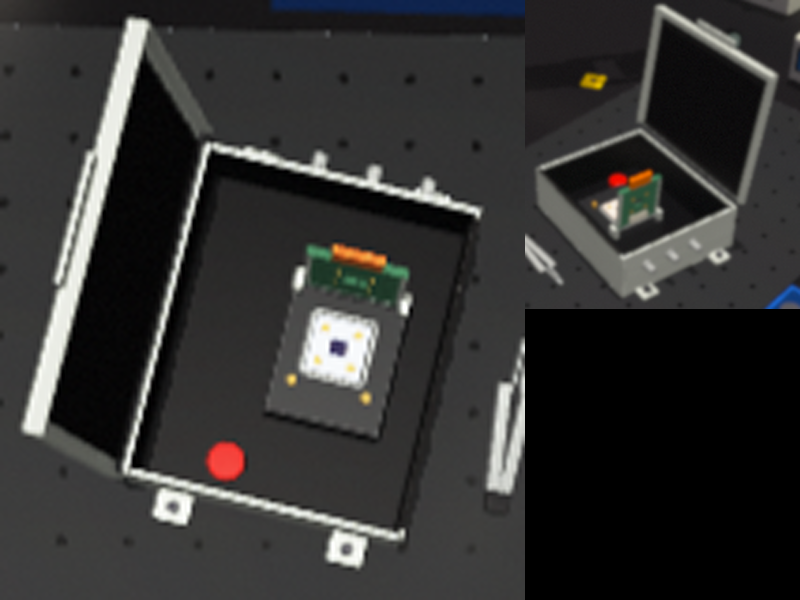

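The crop confirms it: the white carrier is at crop (338,348), under the green frame with its orange tab at (358,257). The dust cap is at (226,461). The rim's outer corners are at crop (207,145), (480,212), (402,538) and (126,470), and the cover's free edge runs from (137,20) to (25,432).

```bash
cat > h.py <<'E'
import cv2,numpy as np
from scipy.optimize import least_squares
def ray(c,px):
    px=np.atleast_2d(px).astype(float);K=c["mtx"];P=c["pose"]
    d=np.c_[(px-K[:2,2])/[K[0,0],K[1,1]],np.ones(len(px))]@P[:3,:3].T
    return P[:3,3],d
def onz(c,px,z):
    o,d=ray(c,px);return o+d*((z-o[2])/d[:,2])[:,None]
def onplane(c,px,p0,n):
    o,d=ray(c,px);return o+d*(((p0-o)@n)/(d@n))[:,None]
def proj(c,p):
    P=c["pose"];q=(np.atleast_2d(p)-P[:3,3])@P[:3,:3];q=q/q[:,2:]
    return (q@c["mtx"].T)[:,:2]
E
python3 - <<'E'
from h import *
t=np.load("top0.npz");s=np.load("scene0.npz")
f=lambda p:(np.array(p,float)+.5)/3.75-.5+[245,60]
C=onz(t,f([[207,145],[480,212],[402,538],[126,470]]),87)
print(C.round(1),[np.linalg.norm(C[i]-C[(i+1)%4]).round(1) for i in range(4)])
b=np.array([[120,100],[120,-100],[-120,-100],[-120,100]])
# rigid fit
m=C[:,:2].mean(0);D=C[:,:2]-m;yaw=np.arctan2((b[:,0]*D[:,1]-b[:,1]*D[:,0]).sum(),(b*D).sum())
R=np.array([[np.cos(yaw),-np.sin(yaw),0],[np.sin(yaw),np.cos(yaw),0],[0,0,1]]);O=np.r_[m,12]
print("centre",m,"yaw",yaw); np.savez("box.npz",R=R,O=O)
# checks: scene corners
loc=lambda p:(p-O)@R
print("scene proj of rim corners",proj(s,np.c_[b,[75]*4]@R.T+O).round(1))
# cover: free edge corners assumed r=212: intersect ray with plane box x=+-126
for p,x in (([137,20],126),([25,432],-126)):
    q=loc(onplane(t,f([p]),O+R[:,0]*x,R[:,0]))[0]-[0,104,78];print("cover corner",q.round(1),np.hypot(q[1],q[2]),np.arctan2(q[2],-q[1]))
# frame: tab, orange mask in both
for c,n,roi in ((t,"top",(320,115,360,140)),(s,"scene",(340,225,375,250))):
    im=c["image"];x0,y0,x1,y1=roi;h=cv2.cvtColor(im[y0:y1,x0:x1],cv2.COLOR_BGR2HSV)
    m=cv2.inRange(h,(7,120,120),(20,255,255));ys,xs=np.nonzero(m);ctr=[xs.mean()+x0,ys.mean()+y0]
    print(n,len(xs),ctr,xs.min()+x0,xs.max()+x0,ys.min()+y0,ys.max()+y0)
    np.set_printoptions(suppress=True)
    for q in (loc(onplane(c,[ctr],O+R@[45,-25,52],R[:,1])),):print(" on y=-25 plane",q.round(1))
    for th in (1.3,1.4,1.57,1.7,1.85):print(th,proj(c,(R@[45-82*np.cos(th),-25,52+82*np.sin(th)])+O).round(1))
print("nest chk",loc(onz(t,f([[338,348]]),12+47)),"cap",loc(onz(t,f([[226,461]]),28)))
for n,p in dict(hinge=[0,104,78],frh=[45,-25,52],cap=[0,0,0]).items():print(n,(R@p+O).round(1))
E
```

```text
[[ 688.4   72.8   87. ]
 [ 645.2 -119.5   87. ]
 [ 415.3  -68.6   87. ]
 [ 458.3  123.    87. ]] [np.float64(197.1), np.float64(235.5), np.float64(196.4), np.float64(235.6)]
centre [551.77310202   1.90573151] yaw -0.21811775026577887
scene proj of rim corners [[412.7 249.4]
 [346.5 279.7]
 [295.9 227.1]
 [356.7 204. ]]
cover corner [126.   29.3 209.9] 211.92228562624874 1.709439711234894
cover corner [-126.    31.8  214.1] 216.45395797205794 1.7183448483903698
top 50 [np.float64(340.26), np.float64(127.7)] 333 347 125 130
 on y=-25 plane [[ 36.9 -25.  214.4]]
1.3 [[337.8 140.1]]
1.4 [[338.5 136.9]]
1.57 [[339.8 131.4]]
1.7 [[340.8 127.4]]
1.85 [[341.9 123. ]]
scene 96 [np.float64(356.6354166666667), np.float64(233.92708333333334)] 350 363 229 239
 on y=-25 plane [[ 52.3 -25.  132.9]]
1.3 [[349.7 228.4]]
1.4 [[351.6 229.5]]
1.57 [[354.9 232. ]]
1.7 [[357.4 234.5]]
1.85 [[360.3 237.9]]
nest chk [[  4.83376541 -23.93087203  47.        ]] cap [[-89.62787786  35.79369656  16.        ]]
hinge [574.3 103.4  90. ]
frh [590.3 -32.2  64. ]
cap [551.8   1.9  12. ]
```

```bash
cat > st.py <<'E'
import numpy as np
from plant import bot
from scipy.spatial.transform import Rotation as Ro
B=np.load("box.npz");R,O=B["R"],B["O"]
def st():
    o=bot.get_obs();T=Ro.from_euler("xyz",o["tcp_rot"]).as_matrix();p=np.array(o["tool_pos"])
    tip=p+T[:,0]*25
    print("t",o["time"],"q",np.round(o["joint_positions"],2),"tcp",p.round(1),"tip box",((tip-O)@R).round(1),"F box",(np.array(o["contact_force"])@R).round(1),"w",round(o["grip_width"],1))
    print("tool axes in box (cols)\n",(R.T@T).round(3));return o,T,p
E
python3 - <<'E'
from st import *
o,T,p=st();Tb=R.T@T
print("rot about tool x to bring tool y to +box y (deg):",np.degrees(np.arctan2(Tb[1,2],Tb[1,1])))
for n,b in dict(lens=None,a=[80,-25,250]).items():
    if b: print(n,(R@b+O).round(1), "in tool lin cm", (T.T@(R@b+O+[0,0,25]-p)/10).round(2))
E
```

```text
t 0.1 q [ 0.96  0.34  1.52 -0.    1.28 -0.15] tcp [235.6 468.8 251.1] tip box [-409.8  387.4  214.1] F box [0.4 0.6 0. ] w 92.0
tool axes in box (cols)
 [[-0.001  0.245  0.969]
 [-0.001  0.969 -0.245]
 [-1.    -0.001 -0.   ]]
rot about tool x to bring tool y to +box y (deg): -14.188951322648286
a [624.5 -39.8 262. ] in tool lin cm [ -3.56 -27.98  57.59]
```

```bash
python3 -m crank '[{"linear":[-3,0,0],"delta_rot":[-7.1,0,0],"fingers":0},{"linear":[-3,0,0],"delta_rot":[-7.1,0,0],"fingers":0},{"linear":[-4,0,0],"delta_rot":[0,0,0],"fingers":0},{"linear":[-4,0,0],"delta_rot":[0,0,0],"fingers":0},{"linear":[0,0,0],"delta_rot":[0,0,0],"fingers":0}]'; python3 -c "
from st import *
st()"
python3 -m crank '[{"linear":[0,-3.1,3.7],"delta_rot":[0,0,0],"fingers":0},{"linear":[0,-3.1,3.7],"delta_rot":[0,0,0],"fingers":0},{"linear":[0,-3.1,3.7],"delta_rot":[0,0,0],"fingers":0},{"linear":[0,-3.1,3.7],"delta_rot":[0,0,0],"fingers":0},{"linear":[0,-3.1,3.7],"delta_rot":[0,0,0],"fingers":0}]'; python3 -c "
from st import *
st()"
```

```text
time: 0.6
tool_pos: [236.5, 470.2, 397.1]
tcp_rot: [1.18, 1.561, 0.962]
contact_force: [0.4, 0.5, 0.8]
grip_width: 56.5
t 0.6 q [ 0.96  0.27  1.23  0.    1.63 -0.39] tcp [236.5 470.2 397.1] tip box [-409.1  389.2  360.1] F box [0.3 0.6 0.8] w 56.5
tool axes in box (cols)
 [[ 0.004 -0.     1.   ]
 [ 0.009  1.     0.   ]
 [-1.     0.009  0.004]]
time: 1.1
tool_pos: [383.5, 276.0, 390.9]
tcp_rot: [-2.542, 1.57, -2.759]
contact_force: [0.5, 0.1, -0.0]
grip_width: 16.3
t 1.1 q [ 0.46  0.17  1.38  0.    1.59 -0.89] tcp [383.5 276.  390.9] tip box [-223.7  231.2  353.9] F box [ 0.5  0.2 -0. ] w 16.3
tool axes in box (cols)
 [[-0.001 -0.001  1.   ]
 [-0.001  1.     0.001]
 [-1.    -0.001 -0.001]]
```

```bash
python3 -m crank '[{"linear":[0,-3.1,3.8],"delta_rot":[0,0,0],"fingers":0},{"linear":[0,-3.1,3.8],"delta_rot":[0,0,0],"fingers":0},{"linear":[0,-3.1,3.8],"delta_rot":[0,0,0],"fingers":0},{"linear":[0,-3.1,3.8],"delta_rot":[0,0,0],"fingers":0},{"linear":[0,-3.1,3.8],"delta_rot":[0,0,0],"fingers":0}]'; 
python3 -m crank '[{"linear":[0,-3.1,3.8],"delta_rot":[0,0,0],"fingers":0},{"linear":[0,-3.1,3.8],"delta_rot":[0,0,0],"fingers":0},{"linear":[0,-3.0,3.8],"delta_rot":[0,0,0],"fingers":0},{"linear":[0,0,0],"delta_rot":[0,0,0],"fingers":0},{"linear":[0,0,0],"delta_rot":[0,0,0],"fingers":0}]'; python3 -c "
from st import *
st()
from plant import capture
import cv2
cv2.imwrite('pics/wrist1.png',capture('wrist')['image'])"
```

```text
time: 1.6
tool_pos: [535.6, 83.5, 390.8]
tcp_rot: [-3.112, 1.57, 2.953]
contact_force: [0.1, 1.0, -1.4]
grip_width: 0.6
time: 2.1
tool_pos: [626.6, -30.2, 389.5]
tcp_rot: [3.089, 1.567, 2.869]
contact_force: [-0.7, 0.6, -0.2]
grip_width: 0.6
t 2.1 q [-0.17  0.5   0.91  0.    1.73 -1.52] tcp [626.6 -30.2 389.5] tip box [ 79.9 -15.2 352.5] F box [-0.8  0.4 -0.2] w 0.6
tool axes in box (cols)
 [[-0.004  0.002  1.   ]
 [ 0.     1.    -0.002]
 [-1.     0.    -0.004]]
```

```bash
python3 -m crank '[{"linear":[4.4,-0.5,0.5],"delta_rot":[0,0,0],"fingers":0},{"linear":[4.4,-0.5,0],"delta_rot":[0,0,0],"fingers":0},{"linear":[4.4,0,0],"delta_rot":[0,0,0],"fingers":0},{"linear":[4.4,0,0],"delta_rot":[0,0,0],"fingers":0},{"linear":[2.4,0,0],"delta_rot":[0,0,0],"fingers":0}]'; 
python3 -m crank '[{"linear":[2,0,0],"delta_rot":[0,0,0],"fingers":0},{"linear":[1,0,0],"delta_rot":[0,0,0],"fingers":0},{"linear":[0,0,0],"delta_rot":[0,0,0],"fingers":0},{"linear":[0,0,0],"delta_rot":[0,0,0],"fingers":0},{"linear":[0,0,0],"delta_rot":[0,0,0],"fingers":0}]'; python3 -c "
from st import *
st()
from plant import capture
import cv2
a=capture('scene')['image'][110:310,280:440];b=capture('top')['image'][60:220,245:385]
import numpy as np
cv2.imwrite('pics/pre.png',np.hstack([cv2.resize(a,(400,500)),cv2.resize(b,(400,500))]))"
```

```text
time: 2.65
tool_pos: [626.6, -38.0, 188.6]
tcp_rot: [3.102, 1.566, 2.886]
contact_force: [1.0, -0.2, 0.1]
grip_width: 0.4
time: 3.15
tool_pos: [629.7, -39.8, 163.5]
tcp_rot: [0.072, 1.568, -0.146]
contact_force: [-0.0, -0.5, -0.1]
grip_width: 0.6
t 3.15 q [-0.18  0.61  1.34  0.    1.19 -1.54] tcp [629.7 -39.8 163.5] tip box [ 85.2 -23.9 126.5] F box [ 0.1 -0.5 -0.1] w 0.6
tool axes in box (cols)
 [[ 0.003 -0.001  1.   ]
 [ 0.     1.     0.001]
 [-1.     0.     0.003]]
```

View pics/pre.png

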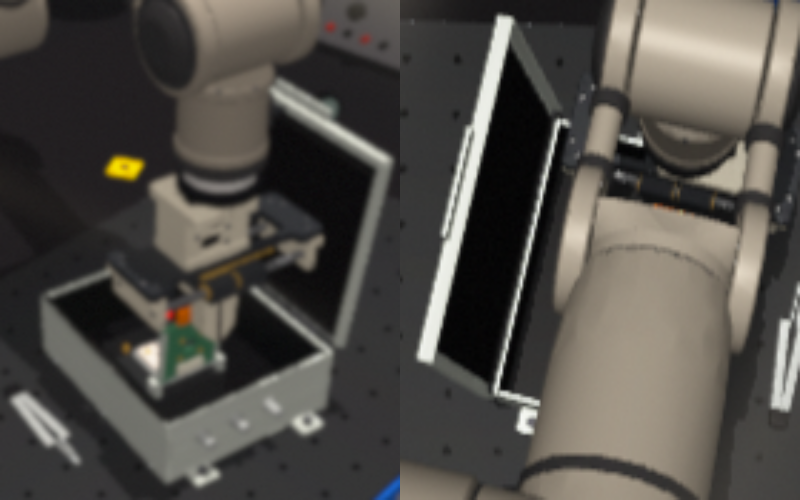

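```bash
python3 -m crank '[{"linear":[-0.15,-0.1,-1.2],"delta_rot":[0,0,0],"fingers":0},{"linear":[-0.15,0,-1.2],"delta_rot":[0,0,0],"fingers":0},{"linear":[0,0,-0.7],"delta_rot":[0,0,0],"fingers":0},{"linear":[0,0,-0.6],"delta_rot":[0,0,0],"fingers":0},{"linear":[0,0,-0.4],"delta_rot":[0,0,0],"fingers":0}]'; python3 -c "
from st import *
st()"
python3 -m crank '[{"linear":[0.15,0,-0.8],"delta_rot":[0,0,0],"fingers":0},{"linear":[0.2,0,-0.7],"delta_rot":[0,0,0],"fingers":0},{"linear":[0.3,0,-0.7],"delta_rot":[0,0,0],"fingers":0},{"linear":[0.35,0,-0.7],"delta_rot":[0,0,0],"fingers":0},{"linear":[0,0,0],"delta_rot":[0,0,0],"fingers":0}]'; python3 -c "
from st import *
st()"
```

```text
time: 3.75
tool_pos: [588.7, -32.1, 165.0]
tcp_rot: [0.175, 1.57, -0.043]
contact_force: [0.9, -0.6, -0.8]
grip_width: 0.5
t 3.75 q [-0.18  0.54  1.46  0.    1.14 -1.54] tcp [588.7 -32.1 165. ] tip box [ 43.4 -25.2 128. ] F box [ 1.1 -0.4 -0.8] w 0.5
tool axes in box (cols)
 [[ 0.001 -0.     1.   ]
 [ 0.     1.     0.   ]
 [-1.     0.     0.001]]
time: 4.25
tool_pos: [559.1, -25.5, 154.1]
tcp_rot: [3.136, 1.569, 2.918]
contact_force: [0.3, -0.2, -0.7]
grip_width: 0.6
t 4.25 q [-0.18  0.5   1.56  0.    1.08 -1.54] tcp [559.1 -25.5 154.1] tip box [ 13.  -25.1 117.1] F box [ 0.4 -0.1 -0.7] w 0.6
tool axes in box (cols)
 [[-0.002 -0.     1.   ]
 [ 0.     1.     0.   ]
 [-1.     0.    -0.002]]
```

```bash
python3 -m crank '[{"linear":[0.3,0,-0.5],"delta_rot":[0,0,0],"fingers":0},{"linear":[0.4,0,-0.6],"delta_rot":[0,0,0],"fingers":0},{"linear":[0.55,0,-0.5],"delta_rot":[0,0,0],"fingers":0},{"linear":[0.6,0,-0.5],"delta_rot":[0,0,0],"fingers":0},{"linear":[0.6,0,-0.4],"delta_rot":[0,0,0],"fingers":0}]'; python3 -m crank '[{"linear":[0.7,0,-0.4],"delta_rot":[0,0,0],"fingers":0},{"linear":[0,0,0],"delta_rot":[0,0,0],"fingers":0},{"linear":[0,0,0],"delta_rot":[0,0,0],"fingers":0},{"linear":[0,0,0],"delta_rot":[0,0,0],"fingers":0},{"linear":[0,0,0],"delta_rot":[0,0,0],"fingers":0}]'; python3 -c "
from st import *
st()
from plant import capture
import cv2
c=capture('scene');np.savez('scene1.npz',**c);a=c['image'][180:300,300:420]
cv2.imwrite('pics/mid.png',cv2.resize(a,(600,600),interpolation=cv2.INTER_CUBIC))"
```

```text
time: 4.75
tool_pos: [535.5, -20.3, 129.6]
tcp_rot: [2.807, 1.57, 2.589]
contact_force: [0.4, -0.5, 0.6]
grip_width: 0.3
time: 5.25
tool_pos: [532.4, -19.6, 123.4]
tcp_rot: [0.253, 1.57, 0.035]
contact_force: [0.1, -0.0, -0.5]
grip_width: 0.3
t 5.25 q [-0.18  0.49  1.68  0.    0.97 -1.53] tcp [532.4 -19.6 123.4] tip box [-14.2 -25.2  86.4] F box [ 0.1  0.  -0.5] w 0.3
tool axes in box (cols)
 [[ 0.001 -0.     1.   ]
 [ 0.     1.     0.   ]
 [-1.     0.     0.001]]
```

View pics/mid.png

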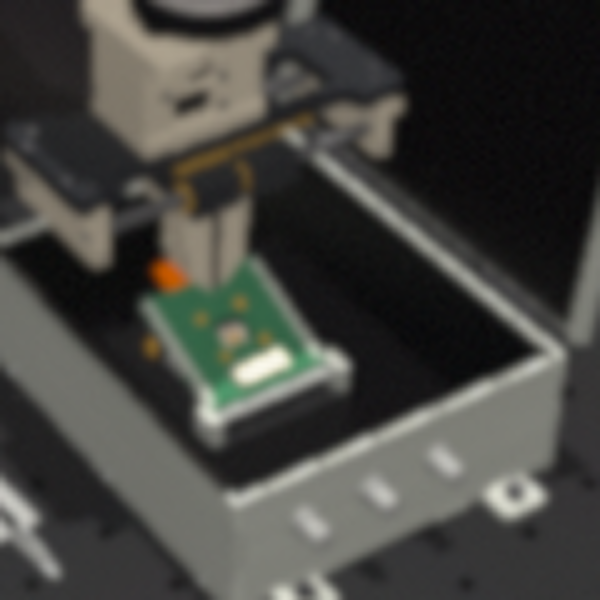

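```bash
python3 -m crank '[{"linear":[0.5,0,-0.3],"delta_rot":[0,0,0],"fingers":0},{"linear":[0.6,0,-0.2],"delta_rot":[0,0,0],"fingers":0},{"linear":[0.6,0,-0.2],"delta_rot":[0,0,0],"fingers":0},{"linear":[0.6,0,-0.1],"delta_rot":[0,0,0],"fingers":0},{"linear":[0.4,0,-0.1],"delta_rot":[0,0,0],"fingers":0}]'; python3 -m crank '[{"linear":[0.2,0,0],"delta_rot":[0,0,0],"fingers":0},{"linear":[0.1,0,0],"delta_rot":[0,0,0],"fingers":0},{"linear":[0,0,0],"delta_rot":[0,0,0],"fingers":0},{"linear":[0,0,0],"delta_rot":[0,0,0],"fingers":0},{"linear":[0,0,0],"delta_rot":[0,0,0],"fingers":0}]'; python3 -c "
from st import *
st()"
```

```text
time: 5.8
tool_pos: [523.0, -17.5, 95.4]
tcp_rot: [3.057, 1.57, 2.839]
contact_force: [-0.4, 0.1, -0.4]
grip_width: 0.5
time: 6.3
tool_pos: [523.5, -17.6, 93.4]
tcp_rot: [0.233, 1.57, 0.015]
contact_force: [0.7, -0.4, -0.6]
grip_width: 0.5
t 6.3 q [-0.18  0.52  1.73  0.    0.89 -1.53] tcp [523.5 -17.6  93.4] tip box [-23.4 -25.2  56.4] F box [ 0.8 -0.2 -0.6] w 0.5
tool axes in box (cols)
 [[ 0. -0.  1.]
 [ 0.  1.  0.]
 [-1.  0.  0.]]
```

Nearly flat at 56.4. I'll press down in 1 mm steps and watch the force.

```bash
python3 -m crank '[{"linear":[0.1,0,0],"delta_rot":[0,0,0],"fingers":0},{"linear":[0.1,0,0],"delta_rot":[0,0,0],"fingers":0},{"linear":[0,0,0],"delta_rot":[0,0,0],"fingers":0},{"linear":[0,0,0],"delta_rot":[0,0,0],"fingers":0},{"linear":[0,0,0],"delta_rot":[0,0,0],"fingers":0}]';python3 -m crank '[{"linear":[0.1,0,0],"delta_rot":[0,0,0],"fingers":0},{"linear":[0,0,0],"delta_rot":[0,0,0],"fingers":0},{"linear":[0,0,0],"delta_rot":[0,0,0],"fingers":0},{"linear":[0,0,0],"delta_rot":[0,0,0],"fingers":0},{"linear":[0,0,0],"delta_rot":[0,0,0],"fingers":0}]'; python3 -c "
from st import *
st()"
```

```text
time: 6.8
tool_pos: [523.5, -17.6, 91.5]
tcp_rot: [0.174, 1.57, -0.044]
contact_force: [-0.5, -0.4, 5.2]
grip_width: 0.8
time: 7.3
tool_pos: [523.5, -17.6, 90.8]
tcp_rot: [0.102, 1.57, -0.116]
contact_force: [-2.4, 0.7, 7.8]
grip_width: 0.6
t 7.3 q [-0.18  0.53  1.73  0.    0.88 -1.53] tcp [523.5 -17.6  90.8] tip box [-23.3 -25.2  53.8] F box [-2.5  0.2  7.8] w 0.6
tool axes in box (cols)
 [[ 0.001 -0.     1.   ]
 [ 0.     1.     0.   ]
 [-1.     0.     0.001]]
```

Spring pins are felt (7.8 N), so the frame is down. I'll retract upward, turn 90° and check the frame from above.

```bash
python3 -m crank '[{"linear":[-2,0,0],"delta_rot":[0,0,0],"fingers":0},{"linear":[-4.6,0,0],"delta_rot":[0,0,0],"fingers":0},{"linear":[-4.6,0,0],"delta_rot":[0,0,0],"fingers":0},{"linear":[-4.6,0,0],"delta_rot":[8.5,0,0],"fingers":0},{"linear":[-4.6,0,0],"delta_rot":[8.5,0,0],"fingers":0}]';python3 -m crank '[{"linear":[-4.5,0,0],"delta_rot":[8.5,0,0],"fingers":0},{"linear":[-4,0,0],"delta_rot":[8.5,0,0],"fingers":0},{"linear":[-1,0,0],"delta_rot":[8.5,0,0],"fingers":0},{"linear":[0,0,0],"delta_rot":[8.5,0,0],"fingers":0},{"linear":[0,0,0],"delta_rot":[8.5,0,0],"fingers":0}]'; python3 -m crank '[{"linear":[0,0,0],"delta_rot":[8.5,0,0],"fingers":0},{"linear":[0,0,0],"delta_rot":[8.5,0,0],"fingers":0},{"linear":[0,0,0],"delta_rot":[8.5,0,0],"fingers":0},{"linear":[0,0,0],"delta_rot":[5,0,0],"fingers":0},{"linear":[0,0,0],"delta_rot":[0,0,0],"fingers":0}]'; python3 -c "
from st import *
st()
from plant import capture
import cv2
a=capture('scene')['image'][130:310,290:450]
cv2.imwrite('pics/flat.png',cv2.resize(a,(533,600),interpolation=cv2.INTER_CUBIC))"
```

```text
time: 7.8
tool_pos: [522.9, -17.5, 295.7]
tcp_rot: [-2.933, 1.57, 2.829]
contact_force: [0.8, -0.0, -0.7]
grip_width: 0.8
time: 8.3
tool_pos: [523.4, -17.6, 389.3]
tcp_rot: [1.334, 1.57, 0.072]
contact_force: [0.1, 0.5, -0.5]
grip_width: 0.4
time: 8.8
tool_pos: [523.3, -17.6, 388.7]
tcp_rot: [-1.614, 1.57, 2.879]
contact_force: [0.7, 1.0, -0.1]
grip_width: 0.6
t 8.8 q [-0.18  0.27  1.25  0.    1.62  0.04] tcp [523.3 -17.6 388.7] tip box [-23.6 -25.2 351.7] F box [ 0.5  1.1 -0.1] w 0.6
tool axes in box (cols)
 [[-0.001  1.    -0.001]
 [ 0.    -0.001 -1.   ]
 [-1.    -0.001 -0.   ]]
```

View pics/flat.png

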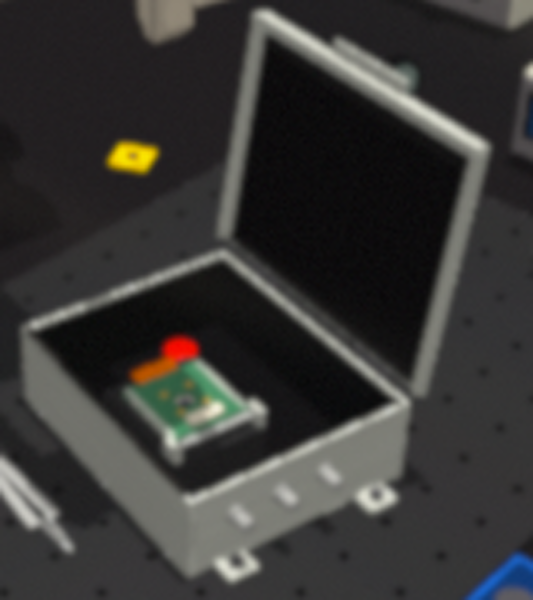

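Frame flat and green, with the tab at (152,370); the cover is still open and the dust cap, tweezers and box are undisturbed. Next I'll move over the cover to its outer side.

```bash
python3 -m crank '[{"linear":[0,0.6,-4.6],"delta_rot":[0,0,0],"fingers":0},{"linear":[0,0.6,-4.6],"delta_rot":[0,0,0],"fingers":0},{"linear":[0,0.6,-4.6],"delta_rot":[0,0,0],"fingers":0},{"linear":[0,0.6,-4.6],"delta_rot":[0,0,0],"fingers":0},{"linear":[0,0,-1.3],"delta_rot":[0,0,0],"fingers":0}]';python3 -m crank '[{"linear":[0,0,0],"delta_rot":[0,0,0],"fingers":0},{"linear":[2,0,0],"delta_rot":[0,0,0],"fingers":0},{"linear":[2,0,0],"delta_rot":[0,0,0],"fingers":0},{"linear":[2,0,0],"delta_rot":[0,0,0],"fingers":0},{"linear":[2,0,0],"delta_rot":[0,0,0],"fingers":0}]'; python3 -m crank '[{"linear":[0,0,0],"delta_rot":[0,0,0],"fingers":0},{"linear":[0,0,0],"delta_rot":[0,0,0],"fingers":0},{"linear":[0,0,0],"delta_rot":[0,0,0],"fingers":0},{"linear":[0,0,0],"delta_rot":[0,0,0],"fingers":0},{"linear":[0,0,0],"delta_rot":[0,0,0],"fingers":0}]'; python3 -c "
from st import *
st()
from plant import capture
import cv2
a=capture('scene')['image'][30:270,290:490];b=capture('top')['image'][40:240,200:400]
cv2.imwrite('pics/cov0.png',np.hstack([cv2.resize(a,(400,480)),cv2.resize(b,(400,480))]))"
```

```text
time: 9.35
tool_pos: [589.9, 173.6, 387.8]
tcp_rot: [-1.977, 1.569, 2.524]
contact_force: [0.1, -0.3, -0.8]
grip_width: 0.6
time: 9.85
tool_pos: [589.0, 167.4, 308.9]
tcp_rot: [0.717, 1.57, -1.073]
contact_force: [0.5, -0.5, -0.5]
grip_width: 0.1
time: 10.35
tool_pos: [589.6, 169.5, 310.1]
tcp_rot: [1.936, 1.569, 0.147]
contact_force: [-0.5, -0.0, 0.7]
grip_width: 0.3
t 10.35 q [ 0.16  0.48  1.16 -0.    1.51  0.37] tcp [589.6 169.5 310.1] tip box [  0.7 171.8 273.1] F box [-0.5 -0.2  0.7] w 0.3
tool axes in box (cols)
 [[ 0.001  1.     0.   ]
 [ 0.001  0.    -1.   ]
 [-1.     0.001 -0.001]]
```

View pics/cov0.png

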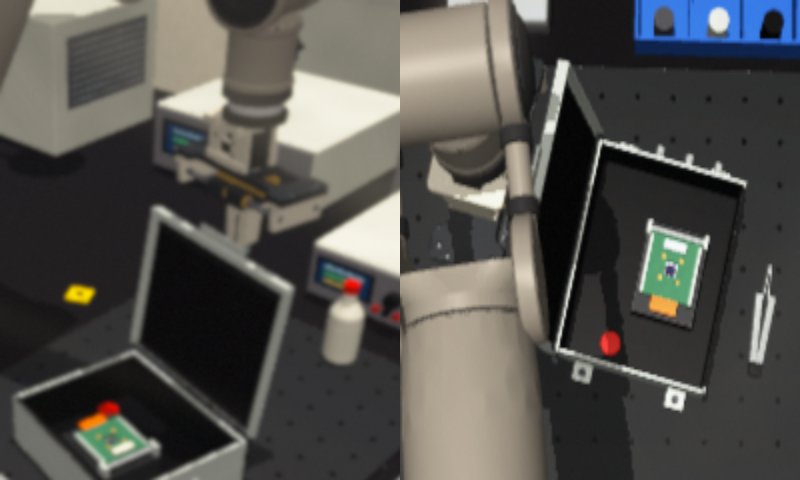

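Cover fully open, frame flat in both views, fingertip behind the lip at left-panel (240,235). Pushing the cover now.

```bash
python3 -m crank '[{"linear":[0,0,1.2],"delta_rot":[0,0,0],"fingers":0},{"linear":[0,0,0.8],"delta_rot":[0,0,0],"fingers":0},{"linear":[0,0,0.6],"delta_rot":[0,0,0],"fingers":0},{"linear":[0,0,0.6],"delta_rot":[0,0,0],"fingers":0},{"linear":[0,0,0.8],"delta_rot":[0,0,0],"fingers":0}]';python3 -c "
from st import *
st()"; python3 -m crank '[{"linear":[0,0,0.8],"delta_rot":[0,0,0],"fingers":0},{"linear":[0,0,0.8],"delta_rot":[0,0,0],"fingers":0},{"linear":[0,0,1],"delta_rot":[0,0,0],"fingers":0},{"linear":[0.1,0,1],"delta_rot":[0,0,0],"fingers":0},{"linear":[0.1,0,1],"delta_rot":[0,0,0],"fingers":0}]'; python3 -c "
from st import *
st()"
```

```text
time: 10.95
tool_pos: [580.8, 130.3, 309.7]
tcp_rot: [2.343, 1.569, 0.554]
contact_force: [0.8, 3.4, 2.9]
grip_width: 0.4
t 10.95 q [0.09 0.44 1.21 0.   1.49 0.31] tcp [580.8 130.3 309.7] tip box [  0.6 131.7 272.7] F box [0.  3.5 2.9] w 0.4
tool axes in box (cols)
 [[ 0.001  1.     0.   ]
 [ 0.001  0.    -1.   ]
 [-1.     0.001 -0.001]]
time: 11.45
tool_pos: [570.5, 84.6, 307.1]
tcp_rot: [-1.065, 1.571, -2.854]
contact_force: [1.4, 3.0, -0.8]
grip_width: 0.3
t 11.45 q [ 0.01  0.41  1.28 -0.    1.46  0.23] tcp [570.5  84.6 307.1] tip box [  0.4  84.8 270.1] F box [ 0.8  3.2 -0.8] w 0.3
tool axes in box (cols)
 [[-0.  1.  0.]
 [-0.  0. -1.]
 [-1. -0.  0.]]
```

```bash
python3 -m crank '[{"linear":[0.15,0,0.95],"delta_rot":[0,0,0],"fingers":0},{"linear":[0.2,0,0.95],"delta_rot":[0,0,0],"fingers":0},{"linear":[0.25,0,0.95],"delta_rot":[0,0,0],"fingers":0},{"linear":[0.3,0,0.95],"delta_rot":[0,0,0],"fingers":0},{"linear":[0.35,0,0.9],"delta_rot":[0,0,0],"fingers":0}]';python3 -c "
from st import *
st()"; python3 -m crank '[{"linear":[0.4,0,0.9],"delta_rot":[0,0,0],"fingers":0},{"linear":[0.45,0,0.88],"delta_rot":[0,0,0],"fingers":0},{"linear":[0.5,0,0.85],"delta_rot":[0,0,0],"fingers":0},{"linear":[0.55,0,0.8],"delta_rot":[0,0,0],"fingers":0},{"linear":[0.58,0,0.8],"delta_rot":[0,0,0],"fingers":0}]'; python3 -c "
from st import *
st()"
```

```text
time: 11.95
tool_pos: [560.3, 38.9, 294.2]
tcp_rot: [-1.568, 1.57, 2.926]
contact_force: [1.3, 2.5, -1.0]
grip_width: 0.2
t 11.95 q [-0.07  0.38  1.35  0.    1.41  0.15] tcp [560.3  38.9 294.2] tip box [  0.3  38.  257.2] F box [ 0.7  2.8 -1. ] w 0.2
tool axes in box (cols)
 [[-0.001  1.     0.   ]
 [-0.     0.    -1.   ]
 [-1.    -0.001  0.   ]]
time: 12.45
tool_pos: [551.2, -2.4, 269.6]
tcp_rot: [0.051, 1.571, -1.738]
contact_force: [0.5, 1.7, -0.0]
grip_width: 0.4
t 12.45 q [-0.14  0.38  1.42 -0.    1.34  0.07] tcp [551.2  -2.4 269.6] tip box [  0.4  -4.3 232.6] F box [ 0.1  1.8 -0. ] w 0.4
tool axes in box (cols)
 [[ 0.  1.  0.]
 [-0.  0. -1.]
 [-1.  0.  0.]]
```

```bash
python3 -m crank '[{"linear":[0.6,0,0.78],"delta_rot":[0,0,0],"fingers":0},{"linear":[0.6,0,0.75],"delta_rot":[0,0,0],"fingers":0},{"linear":[0.7,0,0.7],"delta_rot":[0,0,0],"fingers":0},{"linear":[0.7,0,0.65],"delta_rot":[0,0,0],"fingers":0},{"linear":[0.75,0,0.62],"delta_rot":[0,0,0],"fingers":0}]';python3 -c "
from st import *
st()"; python3 -m crank '[{"linear":[0.78,0,0.58],"delta_rot":[0,0,0],"fingers":0},{"linear":[0.8,0,0.55],"delta_rot":[0,0,0],"fingers":0},{"linear":[0.82,0,0.5],"delta_rot":[0,0,0],"fingers":0},{"linear":[0.85,0,0.47],"delta_rot":[0,0,0],"fingers":0},{"linear":[0.87,0,0.4],"delta_rot":[0,0,0],"fingers":0}]'; python3 -c "
from st import *
st()"
```

```text
time: 12.95
tool_pos: [543.8, -36.4, 235.8]
tcp_rot: [0.087, 1.571, -1.702]
contact_force: [-0.1, 2.0, 0.6]
grip_width: 0.7
t 12.95 q [-0.21  0.39  1.49 -0.    1.26  0.01] tcp [543.8 -36.4 235.8] tip box [  0.5 -39.1 198.8] F box [-0.5  1.9  0.6] w 0.7
tool axes in box (cols)
 [[ 0.  1.  0.]
 [-0.  0. -1.]
 [-1.  0.  0.]]
time: 13.45
tool_pos: [538.4, -60.6, 194.5]
tcp_rot: [0.204, 1.571, -1.585]
contact_force: [0.4, 0.0, -0.1]
grip_width: 0.2
t 13.45 q [-0.25  0.42  1.56 -0.    1.15 -0.04] tcp [538.4 -60.6 194.5] tip box [  0.5 -64.  157.5] F box [ 0.4  0.1 -0.1] w 0.2
tool axes in box (cols)
 [[ 0.  1.  0.]
 [-0.  0. -1.]
 [-1.  0.  0.]]
```

```bash
python3 -m crank '[{"linear":[0.9,0,0.38],"delta_rot":[0,0,0],"fingers":0},{"linear":[0.9,0,0.34],"delta_rot":[0,0,0],"fingers":0},{"linear":[0.9,0,0.3],"delta_rot":[0,0,0],"fingers":0},{"linear":[0.9,0,0.25],"delta_rot":[0,0,0],"fingers":0},{"linear":[0.7,0,0.15],"delta_rot":[0,0,0],"fingers":0}]';python3 -c "
from st import *
st()"; python3 -m crank '[{"linear":[0.6,0,0.1],"delta_rot":[0,0,0],"fingers":0},{"linear":[0.5,0,0.1],"delta_rot":[0,0,0],"fingers":0},{"linear":[0.5,0,0.1],"delta_rot":[0,0,0],"fingers":0},{"linear":[0.4,0,0],"delta_rot":[0,0,0],"fingers":0},{"linear":[0,0,0],"delta_rot":[0,0,0],"fingers":0}]'; python3 -c "
from st import *
st()"
```

```text
time: 13.95
tool_pos: [535.3, -74.3, 151.3]
tcp_rot: [-1.465, 1.571, 3.029]
contact_force: [0.5, 0.5, 0.4]
grip_width: 0.6
t 13.95 q [-0.28  0.47  1.62 -0.    1.05 -0.06] tcp [535.3 -74.3 151.3] tip box [  0.4 -77.9 114.3] F box [0.4 0.6 0.4] w 0.6
tool axes in box (cols)
 [[-0.  1.  0.]
 [-0.  0. -1.]
 [-1. -0.  0.]]
time: 14.45
tool_pos: [534.5, -76.9, 131.7]
tcp_rot: [-1.676, 1.57, 2.818]
contact_force: [0.1, 0.1, 0.4]
grip_width: 0.5
t 14.45 q [-0.28  0.49  1.65  0.    1.   -0.07] tcp [534.5 -76.9 131.7] tip box [  0.2 -80.7  94.7] F box [0.1 0.1 0.4] w 0.5
tool axes in box (cols)
 [[-0.001  1.     0.   ]
 [ 0.     0.    -1.   ]
 [-1.    -0.001 -0.   ]]
```

```bash
python3 -m crank '[{"linear":[0.4,0,0],"delta_rot":[0,0,0],"fingers":0},{"linear":[0.3,0,0],"delta_rot":[0,0,0],"fingers":0},{"linear":[0.3,0,0],"delta_rot":[0,0,0],"fingers":0},{"linear":[0.2,0,0],"delta_rot":[0,0,0],"fingers":0},{"linear":[0,0,0],"delta_rot":[0,0,0],"fingers":0}]';python3 -c "
from st import *
st()"; python3 -m crank '[{"linear":[0.1,0,0],"delta_rot":[0,0,0],"fingers":0},{"linear":[0.1,0,0],"delta_rot":[0,0,0],"fingers":0},{"linear":[0,0,0],"delta_rot":[0,0,0],"fingers":0},{"linear":[0,0,0],"delta_rot":[0,0,0],"fingers":0},{"linear":[0,0,0],"delta_rot":[0,0,0],"fingers":0}]'; python3 -c "
from st import *
st()"
```

```text
time: 14.95
tool_pos: [534.6, -76.9, 119.9]
tcp_rot: [-1.884, 1.57, 2.61]
contact_force: [0.7, -0.0, 0.5]
grip_width: 0.4
t 14.95 q [-0.28  0.51  1.66  0.    0.97 -0.07] tcp [534.6 -76.9 119.9] tip box [  0.3 -80.6  82.9] F box [0.7 0.1 0.5] w 0.4
tool axes in box (cols)
 [[-0.001  1.     0.   ]
 [ 0.     0.    -1.   ]
 [-1.    -0.001 -0.   ]]
time: 15.45
tool_pos: [534.8, -76.9, 118.5]
tcp_rot: [2.129, 1.571, 0.341]
contact_force: [-1.4, -0.8, 5.2]
grip_width: 0.2
t 15.45 q [-0.28  0.51  1.66  0.    0.97 -0.07] tcp [534.8 -76.9 118.5] tip box [  0.5 -80.7  81.5] F box [-1.2 -1.1  5.2] w 0.2
tool axes in box (cols)
 [[ 0.  1.  0.]
 [ 0.  0. -1.]
 [-1.  0. -0.]]
```

Gasket contact is at z = 81.5 (82 expected). I'll press 1 mm more, then retract and check.

```bash
python3 -m crank '[{"linear":[0.1,0,0],"delta_rot":[0,0,0],"fingers":0},{"linear":[0,0,0],"delta_rot":[0,0,0],"fingers":0},{"linear":[0,0,0],"delta_rot":[0,0,0],"fingers":0},{"linear":[0,0,0],"delta_rot":[0,0,0],"fingers":0},{"linear":[0,0,0],"delta_rot":[0,0,0],"fingers":0}]';python3 -c "
from st import *
st()"; python3 -m crank '[{"linear":[-1,0,0],"delta_rot":[0,0,0],"fingers":0},{"linear":[-4,0,0],"delta_rot":[0,0,0],"fingers":0},{"linear":[-4,0,0],"delta_rot":[0,0,0],"fingers":0},{"linear":[-4,0,0],"delta_rot":[0,0,0],"fingers":0},{"linear":[-4,0,0],"delta_rot":[0,0,0],"fingers":0}]'; python3 -m crank '[{"linear":[-4,0,-3],"delta_rot":[0,0,0],"fingers":0},{"linear":[0,0,-4],"delta_rot":[0,0,0],"fingers":0},{"linear":[0,0,-4],"delta_rot":[0,0,0],"fingers":0},{"linear":[0,0,0],"delta_rot":[0,0,0],"fingers":0},{"linear":[0,0,0],"delta_rot":[0,0,0],"fingers":0}]'; python3 -c "
from st import *
st()
from plant import capture
import cv2
c=capture('scene');np.savez('scene2.npz',**c);t=capture('top');np.savez('top2.npz',**t)
cv2.imwrite('pics/shut.png',cv2.resize(c['image'][130:330,260:480],(660,600),interpolation=cv2.INTER_CUBIC))
from h import proj
for y,z in((-108,82),):
  for th in (0,.035,.1):
    q=[[x,104-212*np.cos(th)+4*np.sin(th),78+212*np.sin(th)+4*np.cos(th)] for x in(126,-126)]
    print(th,((proj(c,np.array(q)@R.T+O)-[260,130])*3).round(1))"
```

```text
time: 15.95
tool_pos: [534.8, -77.0, 117.7]
tcp_rot: [1.749, 1.57, -0.04]
contact_force: [-3.0, 0.1, 7.4]
grip_width: 0.1
t 15.95 q [-0.28  0.51  1.66  0.    0.97 -0.07] tcp [534.8 -77.  117.7] tip box [  0.5 -80.7  80.7] F box [-2.9 -0.5  7.4] w 0.1
tool axes in box (cols)
 [[ 0.  1.  0.]
 [ 0.  0. -1.]
 [-1.  0. -0.]]
time: 16.45
tool_pos: [534.6, -76.9, 289.2]
tcp_rot: [1.794, 1.57, 0.006]
contact_force: [0.1, -0.1, -0.1]
grip_width: 0.4
time: 16.95
tool_pos: [558.5, 31.1, 327.2]
tcp_rot: [-0.147, 1.57, -1.933]
contact_force: [0.1, 0.5, 0.6]
grip_width: 0.3
t 16.95 q [-0.08  0.36  1.29 -0.    1.49  0.13] tcp [558.5  31.1 327.2] tip box [  0.3  29.9 290.2] F box [-0.   0.5  0.6] w 0.3
tool axes in box (cols)
 [[-0.     1.     0.002]
 [-0.     0.002 -1.   ]
 [-1.    -0.     0.   ]]
0 [[255.4 451. ]
 [ 96.1 284.5]]
0.035 [[255.8 443.8]
 [ 95.9 277.7]]
0.1 [[257.4 429.8]
 [ 96.3 264.8]]
```

View pics/shut.png

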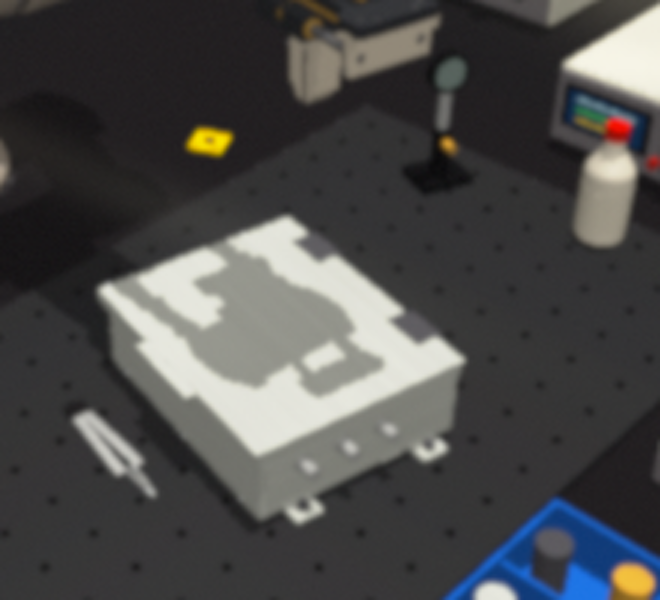

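The cover is shut. Its free corners at about (258,455) and (98,290) match the prediction for angle 0, at (255,451) and (96,285), and not the one for 0.035. The bystanders in view look undisturbed, and the arm is clear. Handing in.

```bash
python3 -c "
from plant import workorder
print(workorder.close_job())"
```

```text
the job is handed in; nothing more can be done
None
```

The contact frame is folded flat and the dark box cover is shut. The job was handed in at about 17 s of the 58 s allowed, and no verdict was reported. I pushed both with the closed fingertips and pinched or lifted nothing.

- **Frame:** I swung it down from behind its tab until the spring pins pushed back at about 8 N. Pictures taken after the fingers backed off show it flat while the cover still stood open.
- **Cover:** I then pushed it over from its outer side until the gasket pushed back at about 7 N. In the last picture its free corners lie within about 2 camera pixels of where a fully shut cover should be. They sit on the shut side, away from the 0.035 rad limit.
- **Forces:** readings taken during and after the pushes never exceeded about 8 N, against the 40 N limit.
- **Bystanders:** the tweezers, solvent bottle and lens post look undisturbed in the last picture. I did not re-measure any of the bystanders. The dust cap was last seen before the cover closed, and I did not look at the chip box or screwdriver again, though the arm never went near them.
- **Carrier:** I could not check it under the closed cover. It was last seen through the frame's window, apparently still seated.

No check failed. The only disagreement was that the box rim measured about 2% smaller than its stated size, which is within the camera calibration error.

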